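Close the salt jar with the lid that turns home

ROBOT

A 6-joint arm with a two-finger parallel gripper is mounted at the origin on the work surface. World frame = base frame: x ahead of the robot, y to its left, z up, the work surface at z = 0. Lengths are in mm, angles in rad, forces in N, time in s.
With the tool pointing down it reaches from about 250 to 800 mm from the base axis. Payload 8.5 kg.
Tool frame: the origin (TCP) lies on the centre line of the jaws, within the pads' length; the fingertips stand arm.tip_reach ahead of it and the grasp point (between the pads) lies 5 mm behind it (arm.tip_reach is the distance from the TCP to the fingertips, in mm); z points along the fingers, y is the line along which they close (so a half turn about z gives the same grasp; the last joint's range is limited). The gripper opens to 85 mm and grips with 20 to 120 N. Pads are 22 mm wide; open, the fingers measure 114 mm over their backs; the gripper's body (76 mm by 85 mm) begins 54 mm behind the grasp point. The pads swing forward as they close: fully open they stand 13 mm farther back than shut.
Start: joints at [-1.166, 0.238, -0.013, 1.319, 0, 1.571], TCP at [206.745, -482.532, 245.276] pointing down, gripper open.
Joint ranges: [-2.66, 2.66], [-1.03, 1.9], [-1.14, 1.46], [-1.82, 2.27], [-1.45, 1.34], [-3.14, 3.14]. Speed limits (rad/s): [2.22, 2.22, 2.79, 3.14, 3.14, 3.14].

INTERFACE

Orientations are given as a rotation vector (axis times angle).
In Python, from station import arm gives the robot as it stands. Calls block until the motion is done:
- arm.move_pose(position, orientation): joint-space move of the TCP to a pose.
- arm.movel(position, rotation=None, feed=150, f_stop=None): straight line of the TCP; rotation=None keeps the orientation; feed is the mean speed in mm/s. With f_stop (N) it stops when the force on the tool has changed by that much, and returns True; else False.
- arm.move_joints(angles): joint-space move.
- arm.gripper_to(opening, newtons=None): finger opening in mm; newtons is the grip in N (None keeps the last); returns when the fingers have stopped.
- arm.pause(seconds).
- arm.inverse_kinematics(position, orientation): joint angles nearest the present ones, or None.
- arm.read_camera(name): name is "scene" or "side" or "wrist"; returns the picture (384x512x3 uint8, red, green, blue); there is no depth.
- arm.get_calibration(name): a dict with "fx", "fy", "cx", "cy" (pixels), "rvec" (rotation vector, rad) and "tvec" (3), from world to camera coordinates, as OpenCV has them; the wrist camera has in their place "T_tool_cam" (4x4, takes a point from camera to tool coordinates, whose origin is the TCP and whose axes are the flange's). Camera axes: x right, y down, z forward; pixel columns grow to the right and rows downward; lengths in mm; the calibration is good to about 2 mm. A picture is of the moment at which its call begins: read the wrist's pose just before it. get_calibration takes no time and is no camera call.
A pose or a line that the arm cannot do raises arm.MotionError and nothing moves.
- arm.job_done(): hands the job in; it is judged then, once.
Trained networks look in the newest picture that a camera, given by its name, has taken for a name from the list of things; names that differ only in an ending like _2 or _b are one class to them, and where a whole thing is asked for, a point or a joint stands for the part that bears it (a point fixed in the world has none). Each returns a list of dicts, best first, with "p" (0 to 1); they miss things now and then, are a little off and sometimes report something else, mostly with a low value. They report only what shows in the picture. A call takes as long as a camera call. They do not tell look-alikes from the thing itself.
- arm.trace(target, camera): "mask" (384x512 bool, what is visible of it) and "bbox" ([left, top, right, bottom] in pixels, round what is visible of it).
Readings, each from a call of its own:
- arm.read_time(): time.
- arm.read_qpos(): joint angles.
- arm.read_qd(): joint speeds.
- arm.read_effort(): joint torques, N m.
- arm.read_tcp_pos(): TCP position.
- arm.read_tool_rot(): TCP orientation.
- arm.read_ft_force(): force on the tool from outside, world axes, zero at the start.
- arm.read_torque(): the same for the moment, N m.
- arm.read_grip_width(): finger opening in mm.
- arm.read_grip_force(): force on a finger pad.
Only numpy, scipy, OpenCV 4.12 (cv2) and the standard library are available. Lean on these libraries where they do the work, as an engineer would, in place of code of your own. Each camera call takes 0.05 s, during which the arm holds its last target. There are 200 camera calls.

TASK

One of the two red lids on the wooden board has an old sealing disc stuck under its new one, so it binds on the salt jar's neck before it is fully home. Try a lid on the jar by turning it clockwise, gently and never forcing it, to find which one turns fully home: leave the jar closed with that lid, turned down to its stop, and put the one that binds in the blue tray. Leave the measuring cup and the closed jar where they stand.

Things in the scene. Friction and masses are not known exactly. Their poses are not given: they have to be found in the camera images.
- lid_a_center (a point): First lid: red screw lid, 57 mm across (24 facets), 18 mm high, mouth down, about 45 g. Point: on its axis, half-way up, z up. Four lugs point inward at its lower edge along its +x, +y, -x, -y, each under a white tick on top. Inside lie one or two sealing discs (unseen, captive).
- lid_b_center (a point): Second lid, the same in looks and size as the first: red screw lid, 57 mm across (24 facets), 18 mm high, mouth down, about 45 g. Point: on its axis, half-way up, z up. Four lugs point inward at its lower edge along its +x, +y, -x, -y, each under a white tick on top. Inside lie one or two sealing discs (unseen, captive).
- jar: Open square white salt jar, 84 x 84 mm, fixed in a steel bracket; origin on the shelf under the neck's axis, z up, x and y square to its flat sides. Shoulder 71 mm and rim 92 mm above the shelf, neck 44 mm across (51 over its threads). Four right-hand quick-turn threads a quarter turn apart. A lid is turned with a 20 N grip; 0.3 N m (50 N on the threads) is tight enough, 80 N strains them.
- jar_mouth (a point): Centre of the jar's rim, 92 mm up, x as the jar's. A lid, with 1 mm slack all round, drops over the neck when lid yaw = jar yaw - 29 degrees (9 either way, plus any quarter turns): lower edge then 78.5 mm up (one disc) or 80.5 (two). Elsewhere its lugs rest on the threads, edge 83 to 87 mm up; turning under a light push lets it drop.
- jar_home (a point): Where the centre of a fully home lid lies: on the neck's axis, 87.5 mm up. From dropping on, a lid turns clockwise (seen from above), about 60 degrees to a hard stop at lid yaw = jar yaw (plus any quarter turns), snug in the last 6. With two discs it binds some 30 degrees earlier and 2 mm higher. Turned back to where it dropped on, it lifts off.
- tray: Shallow blue tray for scrap lids, outside 140 mm (its x) by 170 mm (its y), walls 22 mm high and 3 mm thick, fixed to the shelf; origin under its centre, on the shelf; floor 3 mm up
- board: Fixed wooden drying board the lids lie on, 120 mm (its x) by 230 mm (its y), 12 mm thick; the lids lie side by side along its y; origin under its centre
- cup: Aluminium measuring cup with a straight handle, 80 mm across and 70 mm high, not to be moved; origin under its centre
- spare_jar: Closed white square jar with a green lid, 84 x 84 x 87 mm, not to be moved; origin under its centre
Mind the look-alikes: they are no part of the job. Leave any orange look-alike of the part that bears lid_b_center alone. Leave any orange look-alike of the part that bears lid_a_center alone.

How it is judged (in metres and radians):
At the end, for the whole second after the job is handed in: One lid home on the jar: centre 84.5-88.5 mm above the shelf, within 3 mm of the neck axis, level within 0.05 rad, ticks within 0.17 rad of square to the jar's sides. The other at rest in the blue tray: centre within 60 mm (x) and 75 mm (y) of the tray's centre, under 30 mm high ((((z of lid_a_center in the frame of jar between 0.0845 and 0.0885 m and horizontal distance between lid_a_center and jar_mouth below 0.003 m and angle between lid_a_center's own z axis and vertical below 0.05 rad and (angle between the x axis of lid_a_center and the x axis of jar, either way round below 0.17 rad or angle between the x axis of lid_a_center and the x axis of jar, either way round above 1.4 rad)) and (x of lid_b_center in the frame of tray between -0.06 and 0.06 m and y of lid_b_center in the frame of tray between -0.075 and 0.075 m and z of lid_b_center in the frame of tray between 0 and 0.03 m and linear speed of lid_b below 0.02 m/s)) or ((z of lid_b_center in the frame of jar between 0.0845 and 0.0885 m and horizontal distance between lid_b_center and jar_mouth below 0.003 m and angle between lid_b_center's own z axis and vertical below 0.05 rad and (angle between the x axis of lid_b_center and the x axis of jar, either way round below 0.17 rad or angle between the x axis of lid_b_center and the x axis of jar, either way round above 1.4 rad)) and (x of lid_a_center in the frame of tray between -0.06 and 0.06 m and y of lid_a_center in the frame of tray between -0.075 and 0.075 m and z of lid_a_center in the frame of tray between 0 and 0.03 m and linear speed of lid_a below 0.02 m/s)))); the robot touches nothing.
It fails at once if a lid is forced: more than 80 N between lid and jar (contact force between any of lid_a, lid_b and jar above 80 N).
It fails at once if the cup or closed jar is moved by more than 20 mm (distance of any of cup, spare_jar from where it was at the start of the episode above 0.02 m).
It also fails if it takes over 72 s, if anything falls off the work surface, if the arm or the gripper's body presses on something with over 40 N, if the wrist force passes 120 N, or if a joint passes its speed limit or range.

## Working session

There is one attempt and no reset: what is moved stays moved. The work goes in short steps, each a Python script; the robot and the scene stay as the last script left them, time stands still between calls to the robot, and variables do not carry over. Pictures are saved under pics/ and viewed, at most 10 in all, crops included, and the job is handed in when it is done.

```bash
ls; mkdir -p pics
python3 - <<'E'
from station import arm
import cv2, numpy as np
a=arm.read_camera("scene"); b=arm.read_camera("side"); c=arm.read_camera("wrist")
cv2.imwrite("pics/s1.png",cv2.resize(np.vstack([np.hstack([a,b])])[...,::-1],(800,300)))
cv2.imwrite("pics/scene.png",cv2.resize(a,(800,600))[...,::-1])
cv2.imwrite("pics/side.png",cv2.resize(b,(800,600))[...,::-1])
for n in("scene","side","wrist"): print(n,arm.get_calibration(n))
print(arm.tip_reach,arm.read_tool_rot(),arm.read_time())
for n in("scene","side"):
  for t in("lid_a_center","jar","tray","board","cup","spare_jar"):
    print(n,t,[(round(d["p"],2),d["bbox"]) for d in arm.trace(t,n)])
E
```

```text
pics
scene {'fx': 469.57939499534274, 'fy': 469.57939499534274, 'cx': 252.05484082448493, 'cy': 195.10482577621661, 'rvec': array([ 2.45319213,  0.72884732, -0.21439562]), 'tvec': array([-481.37144621, -165.53766547, 1451.1466923 ])}
side {'fx': 423.61057833485216, 'fy': 423.61057833485216, 'cx': 254.00279104721935, 'cy': 187.08886944960688, 'rvec': array([ 2.15424092, -0.12299466,  0.08670299]), 'tvec': array([-553.77711472,  129.62458598, 1045.57443177])}
wrist {'fx': 297.5154875136546, 'fy': 297.5154875136546, 'cx': 256.8755294903593, 'cy': 193.14459854081056, 'T_tool_cam': array([[ 7.69516362e-04, -9.63152954e-01, -2.68953147e-01,
         6.92624755e+01],
       [ 9.99999681e-01,  7.98273532e-04,  2.44134200e-06,
        -5.82473200e-01],
       [ 2.12346793e-04, -2.68953064e-01,  9.63153261e-01,
        -1.28837661e+02],
       [ 0.00000000e+00,  0.00000000e+00,  0.00000000e+00,
         1.00000000e+00]])}
14.0 [-3.07634087e+00 -6.31353263e-01  3.13399759e-04] 0.15
scene lid_a_center [(0.71, [250.0, 156.5, 268.7, 175.1]), (0.59, [190.4, 163.1, 215.1, 183.0])]
scene jar [(0.82, [227.5, 208.3, 283.4, 263.7])]
scene tray [(0.64, [126.7, 245.1, 211.9, 323.2])]
scene board [(0.64, [236.9, 128.2, 316.6, 194.0])]
scene cup [(0.92, [315.3, 201.9, 345.8, 239.4]), (0.42, [250.4, 158.8, 267.2, 176.8])]
scene spare_jar [(0.62, [269.0, 262.9, 308.7, 311.7])]
side lid_a_center [(0.68, [185.2, 259.8, 273.7, 340.4]), (0.57, [211.9, 178.1, 230.0, 192.0]), (0.56, [164.6, 200.9, 181.9, 219.9])]
side jar [(0.63, [297.1, 165.7, 350.3, 201.1]), (0.58, [238.9, 198.1, 295.2, 249.2])]
side tray [(0.89, [186.9, 259.4, 274.2, 343.4])]
side board [(0.78, [200.0, 158.1, 250.6, 202.2])]
side cup [(0.66, [299.2, 165.9, 345.9, 199.2])]
side spare_jar [(0.97, [313.2, 209.3, 364.0, 258.7])]
```

View pics/scene.png

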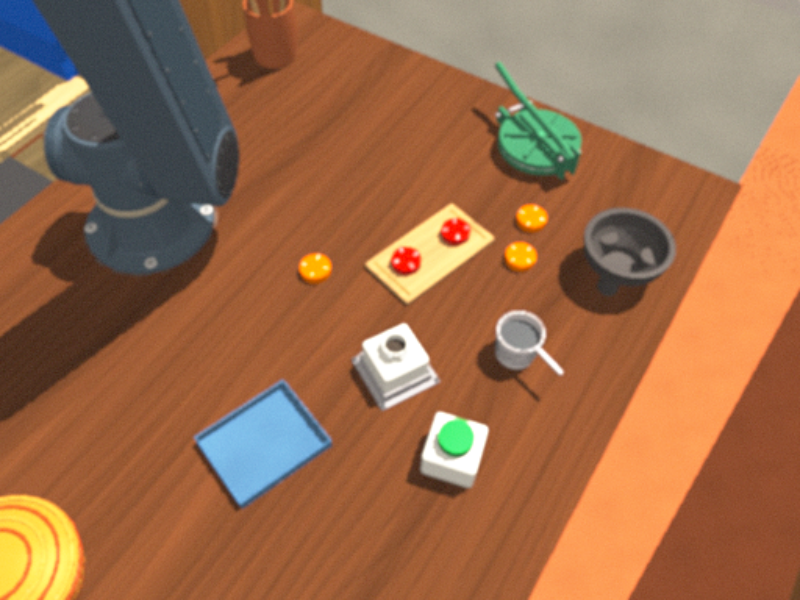

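View pics/side.png

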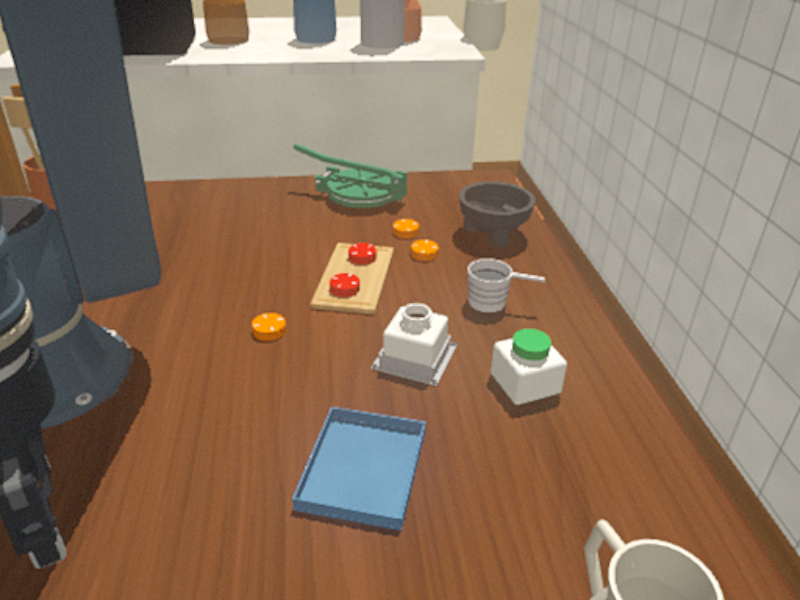

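The scene picture (800x600 scale) shows the red lids at (405,261) and (455,231) on the board, the jar neck at (396,345), the tray at (263,440), the cup at (520,340), the closed jar at (455,450), and three orange look-alikes. The side view agrees with this.

```bash
cat > h.py <<'E'
from station import arm
import cv2, numpy as np
from scipy.spatial.transform import Rotation as R
def ext(cam):
    c=arm.get_calibration(cam)
    if cam=="wrist":
        T=c["T_tool_cam"]; Rt=R.from_rotvec(arm.read_tool_rot()).as_matrix()
        return c, Rt@T[:3,:3], Rt@T[:3,3]+np.array(arm.read_tcp_pos())
    Rm=R.from_rotvec(c["rvec"]).as_matrix(); return c, Rm.T, -Rm.T@c["tvec"]
def toplane(e,px,z):
    c,Rm,o=e; px=np.atleast_2d(px).astype(float)
    d=np.c_[(px[:,0]-c["cx"])/c["fx"],(px[:,1]-c["cy"])/c["fy"],np.ones(len(px))]@Rm.T
    return o+d*((z-o[2])/d[:,2])[:,None]
def down(yaw): # tool pointing down, tool x axis at world angle yaw
    return (R.from_euler("z",yaw)*R.from_euler("x",np.pi)).as_rotvec()
E
python3 - <<'E'
from h import *
np.set_printoptions(precision=1,suppress=True)
e=ext("scene"); s=.64
for n,p,z in [("A",(405,259),30),("B",(455,229),30),("rim",(397,344),92),("tray",(263,442),3),("spare",(456,436),87),("cup",(521,334),70),("o1",(316,266),18),("o2",(520,255),18)]:
    print(n,toplane(e,np.array(p)*s,z))
e=ext("side")
for n,p,z in [("A",(344,280),30),("B",(362,249),30),("rim",(416,313),92),("tray",(363,463),3),("spare",(532,340),87)]:
    print(n,toplane(e,np.array(p)*s,z))
print(R.from_rotvec(arm.read_tool_rot()).as_matrix())
E
```

```text
A [[483.7 176.7  30. ]]
B [[524.8 290.6  30. ]]
rim [[590.9 -18.3  92. ]]
tray [[ 481.5 -246.7    3. ]]
spare [[ 751.2 -102.8   87. ]]
cup [[746.9 123.   70. ]]
o1 [[348.9  79.6  18. ]]
o2 [[655.5 312.1  18. ]]
A [[480.8 183.9  30. ]]
B [[523.2 296.2  30. ]]
rim [[584.3 -21.2  92. ]]
tray [[ 482.3 -238.7    3. ]]
spare [[ 749.1 -101.4   87. ]]
[[ 0.9  0.4 -0. ]
 [ 0.4 -0.9  0. ]
 [ 0.  -0.  -1. ]]
```

```bash
cat > look.py <<'E'
from h import *
np.set_printoptions(precision=2,suppress=True)
for n,p,z in [("jar",(587,-20),92),("A",(482,180),30),("B",(524,293),30)]:
    arm.move_pose([p[0],p[1],z+60],down(0)); 
    e=ext("wrist"); im=arm.read_camera("wrist"); np.savez(f"pics/{n}.npz",im=im,R=e[1],o=e[2])
    cv2.imwrite(f"pics/{n}.png",cv2.resize(im[...,::-1],(800,600)))
    for t in ("jar",) if n=="jar" else ("lid_a_center",):
        print(n,[(d["p"],d["bbox"]) for d in arm.trace(t,"wrist")])
    print(arm.read_time(),arm.read_tcp_pos())
arm.gripper_to(66); print(arm.tip_reach,arm.read_grip_width(),arm.read_time())
E
python3 look.py; python3 -c "
import cv2,numpy as np
cv2.imwrite('pics/m.png',np.hstack([cv2.resize(cv2.imread(f'pics/{n}.png'),(400,300)) for n in 'AB']))"
```

```text
jar [(0.82, [168.6, 105.8, 330.9, 268.9])]
3.0167 [587.   -20.84 152.17]
A [(0.63, [206.3, 171.1, 293.3, 257.3])]
7.9583 [482.03 179.98  90.  ]
B [(0.94, [365.7, 226.4, 450.2, 296.8])]
8.6083 [523.5  292.36  89.78]
14.0 65.91514947807579 8.9417
```

View pics/jar.png

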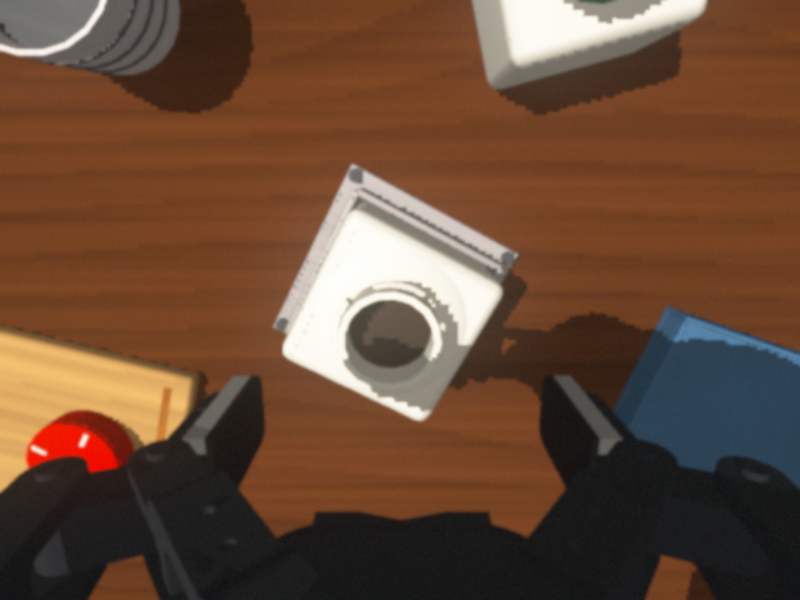

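View pics/m.png

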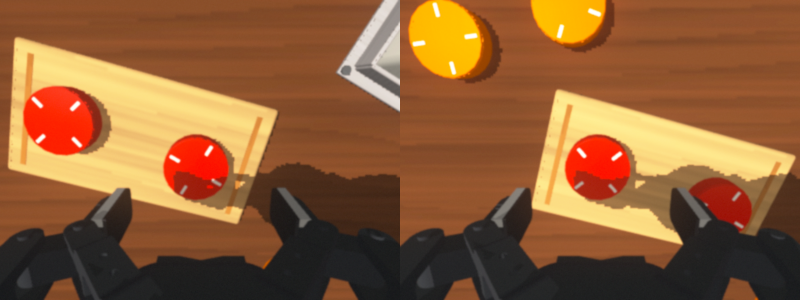

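```bash
cat > meas.py <<'E'
from h import *
np.set_printoptions(precision=2,suppress=True)
def lid(im,e,z,near=None,lids=None):
    """red blobs -> list of (centre at z plane, radius, tick yaw mod 90 in deg)"""
    hsv=cv2.cvtColor(im,cv2.COLOR_RGB2HSV)
    red=(((hsv[...,0]<5)|(hsv[...,0]>172))&(hsv[...,1]>150)&(hsv[...,2]>60)).astype(np.uint8)
    red=cv2.morphologyEx(red,cv2.MORPH_OPEN,np.ones((3,3)))
    out=[]
    for c in cv2.findContours(red,cv2.RETR_EXTERNAL,cv2.CHAIN_APPROX_NONE)[0]:
        if cv2.contourArea(c)<1000: continue
        h=cv2.convexHull(c); m=np.zeros(red.shape,np.uint8); cv2.drawContours(m,[h],-1,1,-1)
        m=cv2.erode(m,np.ones((3,3)))
        P=toplane(e,h[:,0],z)[:,:2]
        (cx,cy),r=cv2.minEnclosingCircle(P.astype(np.float32))
        ys,xs=np.nonzero(m*(hsv[...,1]<110)*(hsv[...,2]>100)); W=toplane(e,np.c_[xs,ys],z)[:,:2]
        n,lab=cv2.connectedComponents(((m>0)&(hsv[...,1]<130)&(hsv[...,2]>90)).astype(np.uint8))
        T=[toplane(e,np.argwhere(lab==i)[:,::-1],z)[:,:2].mean(0) for i in range(1,n) if (lab==i).sum()>6]
        T=np.array(T).reshape(-1,2); tc=T.mean(0) if len(T)==4 else np.array([cx,cy])
        a=np.arctan2(*(T-tc).T[::-1]); yaw=np.degrees(np.angle(np.exp(4j*a).mean()))/4
        out.append((np.array([cx,cy]),r,tc,len(T),yaw,np.degrees(a)))
    return out
E
python3 - <<'E'
from meas import *
for n in "AB":
    d=np.load(f"pics/{n}.npz"); e=(arm.get_calibration("wrist"),d["R"],d["o"])
    for l in lid(d["im"],e,30): print(n,*l)
d=np.load("pics/jar.npz"); e=(arm.get_calibration("wrist"),d["R"],d["o"]); im=d["im"]
g=cv2.cvtColor(im,cv2.COLOR_RGB2HSV)
bright=((g[...,1]<45)&(g[...,2]>110)).astype(np.uint8); bright[:110]=0
sub=np.zeros_like(bright); sub[125:272,180:322]=1; bright*=sub
c=max(cv2.findContours(bright,cv2.RETR_EXTERNAL,cv2.CHAIN_APPROX_NONE)[0],key=cv2.contourArea)
P=toplane(e,c[:,0],71)[:,:2].astype(np.float32)
print("rect",cv2.minAreaRect(P))
dark=((g[...,2]<125)).astype(np.uint8); 
n,lab,st,ce=cv2.connectedComponentsWithStats(dark*(sub))
i=lab[214,251]; print(st[i],ce[i]); 
c2=cv2.findContours((lab==i).astype(np.uint8),cv2.RETR_EXTERNAL,cv2.CHAIN_APPROX_NONE)[0][0]
print("hole",cv2.minEnclosingCircle(toplane(e,cv2.convexHull(c2)[:,0],92)[:,:2].astype(np.float32)),cv2.fitEllipse(toplane(e,c2[:,0],92)[:,:2].astype(np.float32)))
v=im.copy(); cv2.drawContours(v,[c],-1,(255,0,0),1); cv2.drawContours(v,[c2],-1,(0,255,0),1)
cv2.imwrite("pics/jv.png",cv2.resize(v[110:280,165:335],(600,600),interpolation=0)[...,::-1])
E
```

```text
A [481.92 184.17] 28.025146484375 [480.5  185.08] 4 -31.346151622333625 [ -30.72   59.15 -121.61  147.8 ]
A [519.65 296.88] 28.041929244995117 [519.65 296.88] 2 36.35798545223321 [ 121.17 -138.45]
B [488.07 187.84] 32.43950271606445 [488.07 187.84] 3 -39.64170957363762 [ -52.39   79.13 -131.49]
B [523.34 296.97] 27.45456886291504 [522.27 297.3 ] 4 39.367874344538635 [  40.09  -50.22  128.66 -141.06]
rect ((596.7545776367188, -14.789199829101562), (88.42333984375, 95.86528778076172), 61.954010009765625)
[ 222  193   53   51 1995] [248.91 216.49]
hole ((585.4578247070312, -14.417662620544434), 18.532764434814453) ((586.3341674804688, -14.481924057006836), (33.399871826171875, 36.2099609375), 140.10630798339844)
```

View pics/jv.png

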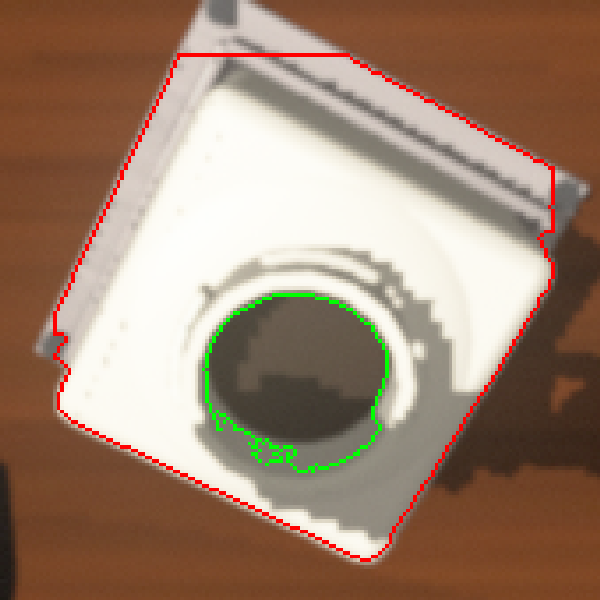

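The overlay shows the hole's outline, with the lower part being the shaded inner wall. Its centre is near crop (296,380), which agrees with the circle fit. The white shoulder edges show the jar is skewed by about 28°, so I'll work out that yaw next.

Run:
```python
from meas import *
d=np.load("pics/jar.npz"); e=(arm.get_calibration("wrist"),d["R"],d["o"])
f=lambda X,Y,z:toplane(e,[[165+X/3.53,110+Y/3.53]],z)[0,:2]
for a,b in [((75,422),(350,557)),((392,540),(552,285)),((65,380),(215,95)),((240,90),(540,240))]:
    p,q=f(*a,71),f(*b,71); print(p,q,np.degrees(np.arctan2(*(q-p)[::-1]))%90)
print(f(296.5,380,92), arm.read_qpos())
```

```text
[568.61  33.76] [536.22 -25.57] 61.37076396580302
[540.44 -34.87] [599.13 -66.99] 61.30502675626393
[578.21  35.28] [637.94   1.72] 60.67389505078454
[638.91  -3.23] [608.67 -63.98] 63.53661091243407
[585.99 -14.53] [ 0.51  0.45 -0.1   1.01 -0.   -2.63]
```

```bash
cat >> meas.py <<'E'
def snap(name):
    arm.pause(.15); e=ext("wrist"); im=arm.read_camera("wrist"); np.savez(f"pics/{name}.npz",im=im,R=e[1],o=e[2])
    return im,e
D=np.radians
E
python3 - <<'E'
from meas import *
x,y=481.2,184.7
arm.move_pose([x,y,75],down(D(148.7))); print(arm.read_time())
print(arm.movel([x,y,25],feed=80,f_stop=8),arm.read_tcp_pos(),arm.read_time())
arm.gripper_to(50,20); print(arm.read_grip_width(),arm.read_grip_force(),arm.read_ft_force(),arm.tip_reach)
arm.gripper_to(66)
arm.movel([x,y,25.5],down(D(238.7)),feed=60); print(arm.read_time(),arm.read_tcp_pos())
arm.gripper_to(50,20); print(arm.read_grip_width(),arm.read_ft_force())
arm.gripper_to(66); print(arm.read_tcp_pos())
arm.movel([x,y,90],feed=150)
im,e=snap("A2")
for l in lid(im,e,30): print(*l)
print(arm.read_time(),arm.read_tcp_pos())
arm.move_pose([586,-14.5,152],down(D(238.7)))
im,e=snap("jar2"); print(arm.read_time(),arm.read_qpos())
cv2.imwrite("pics/jar2.png",cv2.resize(im[110:300,140:370],(726,600),interpolation=0)[...,::-1])
E
```

```text
11.9083
False [481.47 184.79  25.23] 12.6833
56.281848012323785 21.530329005327076 [-0.31 -0.61  3.68] 14.0
14.9 [481.17 184.7   25.45]
56.19899733357404 [-0.56 -0.51  2.35]
[481.17 184.7   25.4 ]
[478.79 183.43] 27.52111053466797 [480.92 185.88] 4 -31.20204317436743 [-119.03  -28.86  146.09   56.98]
16.1833 [480.54 184.43  88.94]
17.3083 [-0.02  0.39 -0.04  1.14  0.   -1.05]
```

View pics/jar2.png

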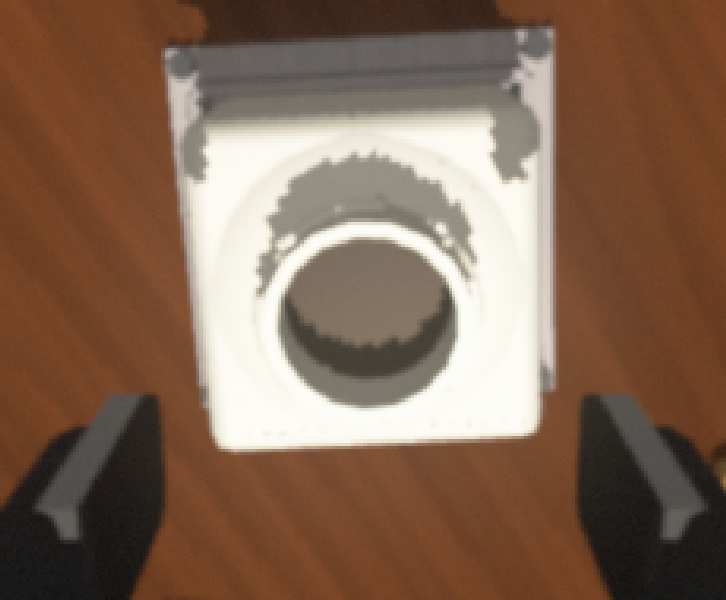

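The jar2 picture clearly shows the rim hole: crop left 281, right 458, top 238, bottom 407. The shoulder edge is almost parallel to the image rows. I'll fit both.

Run:
```python
from meas import *
d=np.load("pics/jar2.npz"); e=(arm.get_calibration("wrist"),d["R"],d["o"]); im=d["im"]
v=im.max(2); sub=np.zeros(v.shape,np.uint8); sub[180:246,222:292]=1
n,lab,st,ce=cv2.connectedComponentsWithStats(((v<195)*sub).astype(np.uint8))
i=lab[212,256]; c=cv2.findContours((lab==i).astype(np.uint8),cv2.RETR_EXTERNAL,cv2.CHAIN_APPROX_NONE)[0][0]
P=toplane(e,cv2.convexHull(c)[:,0],92)[:,:2].astype(np.float32)
print(st[i],cv2.fitEllipse(P),cv2.minEnclosingCircle(P))
s=726/230; k=600/190
f=lambda X,Y,z:toplane(e,[[140+X/s-.3,110+Y/k-.3]],z)[0,:2]
print("box",f(281,322,92),f(458,322,92),f(369,238,92),f(369,407,92))
w=(v>200).astype(np.uint8)
pts=[[x,np.nonzero(w[:265,x])[0].max()] for x in range(215,305,3)]
print(pts[::6]); Q=toplane(e,pts,71)[:,:2].astype(np.float32); l=cv2.fitLine(Q,cv2.DIST_HUBER,0,.01,.01).ravel(); print("yaw",np.degrees(np.arctan2(l[1],l[0]))%90)
```

```text
[ 228  185   57   54 2393] ((585.3082275390625, -14.132766723632812), (37.8360710144043, 37.92119216918945), 55.54747772216797) ((585.339599609375, -14.144854545593262), 19.061717987060547)
box [600.72 -23.97] [568.58  -4.54] [575.24 -30.03] [594.87   2.44]
[[215, np.int64(252)], [233, np.int64(251)], [251, np.int64(250)], [269, np.int64(249)], [287, np.int64(248)]]
yaw 61.91947
```

```bash
cat >> meas.py <<'E'
JX,JY,JYAW,H=585.5,-14.8,61.6,4.4
def st(tag=""):
    print(tag,"t%.1f"%arm.read_time(),"p",np.array(arm.read_tcp_pos()),"F",np.array(arm.read_ft_force()),"M",np.array(arm.read_torque()),"w%.1f"%arm.read_grip_width())
E
python3 - <<'E'
from meas import *
x,y=481.2,184.7
arm.move_pose([x,y,75],down(D(238.7)))
arm.movel([x,y,25.4],feed=100,f_stop=8)
arm.gripper_to(50,20); st("grip")
arm.movel([x,y,100],feed=150)
arm.move_pose([JX,JY,125],down(D(JYAW-29+180))); arm.pause(.2); st("over")
r=arm.movel([JX,JY,92.5],feed=40,f_stop=6); arm.pause(.1); st("down %s"%r)
E
```

```text
grip t19.1 p [481.87 184.74  26.21] F [ 0.66 -1.84  5.02] M [-0.26 -0.    0.01] w56.5
over t20.9 p [585.03 -13.3  124.88] F [-0.03  0.36 -1.3 ] M [ 0.04  0.02 -0.04] w56.0
down True t21.8 p [585.05 -14.84  92.66] F [-0.84  0.21  4.94] M [-0.01  0.15 -0.03] w56.2
```

```bash
cat >> meas.py <<'E'
def turn(y0,y1,z,step=6,mz=.25):
    a=y0
    while a>y1:
        a=max(a-step,y1)
        arm.movel([JX,JY,z],down(D(a)),feed=40); 
        F=np.array(arm.read_ft_force()); M=arm.read_torque()
        tr=np.array(arm.read_tool_rot()); X=R.from_rotvec(tr).as_matrix()[:,0]
        print("a%.1f act%.1f t%.1f F"%(a,np.degrees(np.arctan2(X[1],X[0]))%360,arm.read_time()),F,"Mz%.3f"%M[2])
        if abs(M[2])>mz or np.linalg.norm(F)>25: print("STOP"); break
    return a
E
python3 - <<'E'
from meas import *
a=turn(JYAW-29+180,JYAW+90+30,92.4); st()
E
```

```text
a206.6 act206.7 t22.0 F [-0.69 -0.92  4.17] Mz-0.011
a200.6 act200.8 t22.3 F [-1.87 -0.63  5.42] Mz-0.057
a194.6 act194.9 t22.6 F [-1.9  -0.04  4.51] Mz-0.074
a188.6 act188.9 t22.8 F [-1.05 -0.29  5.24] Mz-0.031
a182.6 act182.9 t23.1 F [-1.43  0.32  6.12] Mz-0.150
a181.6 act181.9 t23.3 F [-1.98 -0.66  5.01] Mz0.038
 t23.3 p [585.69 -14.8   92.71] F [-1.98 -0.66  5.01] M [-0.14  0.32  0.04] w56.1
```

Run:
```python
from meas import *
a=turn(181.6,JYAW+90-6,92.4,step=4,mz=.22); st()
```

```text
a177.6 act177.9 t23.6 F [-0.82 -0.15  5.92] Mz-0.060
a173.6 act173.9 t23.8 F [-0.75 -0.09  5.28] Mz-0.058
a169.6 act169.9 t24.1 F [-0.26 -0.77  5.39] Mz0.007
a165.6 act165.9 t24.3 F [-1.57 -0.06  6.1 ] Mz-0.047
a161.6 act161.9 t24.6 F [-0.34 -0.24  5.52] Mz-0.063
a157.6 act157.9 t24.8 F [-1.02 -0.04  5.36] Mz-0.073
a153.6 act153.9 t25.1 F [-1.39 -0.13  5.77] Mz-0.105
a149.6 act149.9 t25.3 F [-1.42 -3.5   5.21] Mz0.097
a145.6 act145.9 t25.6 F [-0.05 -6.2   4.41] Mz0.335
STOP
 t25.6 p [585.64 -15.26  92.51] F [-0.05 -6.2   4.41] M [-1.08  0.12  0.33] w56.3
```

Run:
```python
from meas import *
arm.gripper_to(66); st("rel")
arm.movel([JX,JY,155],down(D(151.6)),feed=150)
im,e=snap("home")
for l in lid(im,e,96.5): print(*l)
arm.read_camera("side"); cv2.imwrite("pics/home.png",cv2.resize(im[90:300,140:370],(657,600))[...,::-1])
```

```text
rel t25.8 p [585.29 -14.39  92.02] F [-0.01  0.18  0.77] M [0.03 0.02 0.01] w65.8
[584.76 -12.98] 29.075374603271484 [586.04 -13.99] 4 -28.862018339753295 [ 151.57 -118.88   61.03  -29.16]
```

View pics/home.png

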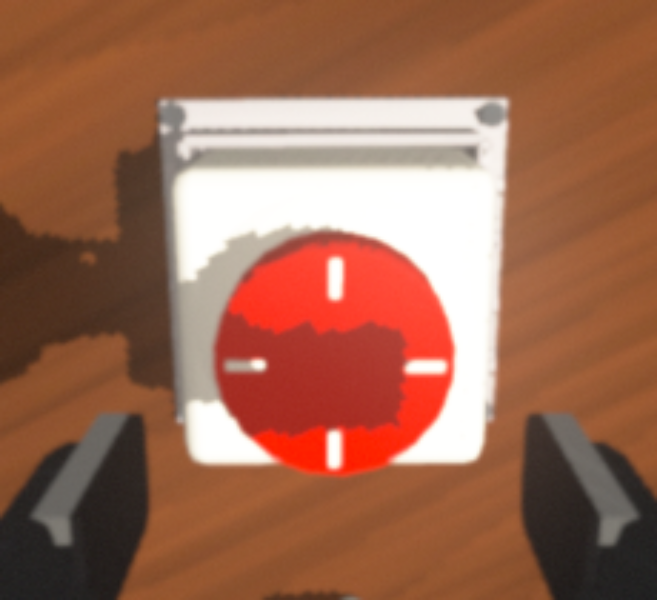

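The picture shows the lid square to the jar, with its ticks at 61.1° against the jar's 61.6°, level and centred. It turned the full 60° to a hard stop, so the first lid is the good one. The second goes to the tray.

Run:
```python
from meas import *
x,y=522.8,297.6
arm.movel([JX,JY,180],feed=200)
arm.move_pose([x,y,100],down(D(219.4)))
arm.movel([x,y,25.4],feed=100,f_stop=8)
arm.gripper_to(50,20); st("grip")
arm.movel([x,y,180],feed=200); st("up")
arm.move_pose([482,-243,180],down(D(150))); arm.pause(.2)
im,e=snap("tray"); cv2.imwrite("pics/tray.png",cv2.resize(im,(640,480))[...,::-1])
d=arm.trace("tray","wrist")
print([(q["p"],q["bbox"],toplane(e,[[ (q["bbox"][0]+q["bbox"][2])/2,(q["bbox"][1]+q["bbox"][3])/2]],11)) for q in d]); st()
```

```text
grip t29.3 p [523.37 297.86  26.35] F [-0.14 -1.61  5.66] M [-0.11  0.11  0.  ] w56.3
up t30.2 p [522.25 297.3  178.84] F [ 0.63 -0.78  0.17] M [-0.03  0.03  0.02] w56.3
[(0.67, [150.2, 91.0, 348.2, 238.7], array([[ 466.52, -241.01,   11.  ]]))]
 t32.6 p [ 482.11 -242.87  179.99] F [-0.03 -0.35 -1.36] M [ 0.01 -0.01  0.03] w56.2
```

View pics/tray.png

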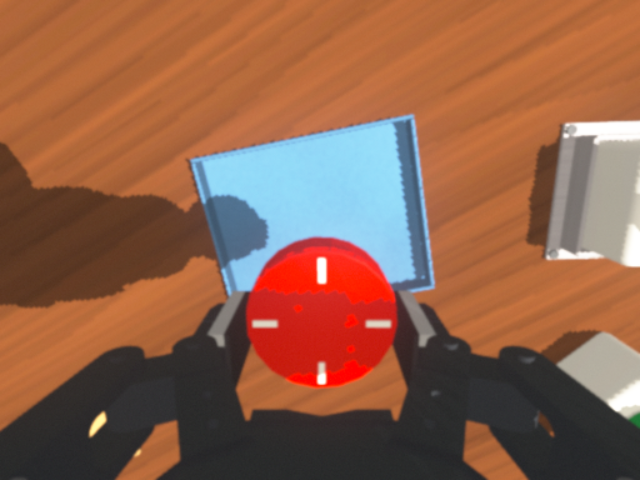

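The lid is held level above the tray. Two opposite tray corners show at (192,160) and (433,288), and I'll place the lid at their midpoint.

Run:
```python
from meas import *
e=ext("wrist"); C=toplane(e,np.array([(192,160),(433,288),(413,116)])*.8,22)[:,:2]; print(C,np.linalg.norm(C[2]-C[0]),np.linalg.norm(C[2]-C[1]))
c=(C[0]+C[1])/2; print(c)
assert np.linalg.norm(c-[482,-243])<25
arm.movel([c[0],c[1],60],feed=200)
print(arm.movel([c[0],c[1],17.5],feed=60,f_stop=6)); st()
arm.gripper_to(70); arm.pause(.1)
arm.movel([c[0],c[1],130],feed=150); arm.pause(.3); st("up")
im,e=snap("fin")
for l in lid(im,e,21): print(*l)
im=arm.read_camera("side"); cv2.imwrite("pics/fin.png",cv2.resize(im,(640,480))[...,::-1])
```

```text
[[ 389.5  -300.32]
 [ 574.7  -187.29]
 [ 444.37 -141.9 ]] 167.64761628787664 138.00068994313472
[ 482.1 -243.8]
True
 t34.1 p [ 481.4  -243.45   17.1 ] F [-1.02 -0.04  5.38] M [0.04 0.1  0.06] w56.5
up t35.7 p [ 481.85 -243.68  129.39] F [ 0.14 -0.1   0.02] M [-0.04 -0.02  0.03] w69.6
[ 479.06 -240.87] 28.765382766723633 [ 480.66 -241.43] 4 -30.28586021526072 [ 149.84 -120.55   59.35  -29.78]
```

View pics/fin.png

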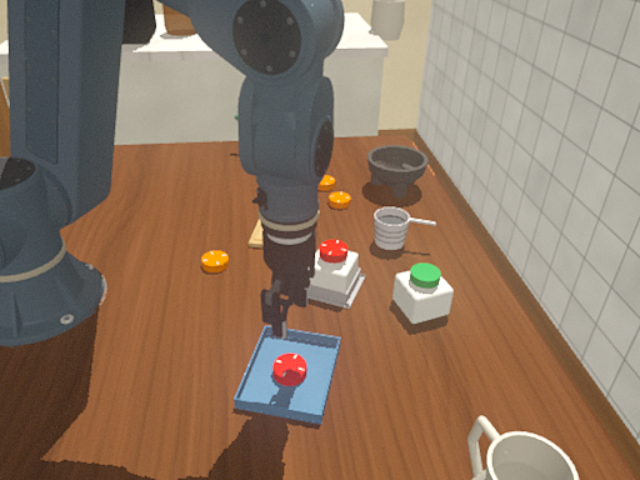

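The side view shows one lid at the tray's centre (290,370) and the other on the jar (333,250). The cup and closed jar haven't moved, and the gripper is clear of everything.

```bash
python3 -c "
from station import arm
print(arm.job_done())"
```

```text
the job is handed in; nothing more can be done
None
```

I handed the job in at about 36 s: the jar is closed with the first lid, which turned the full 60° to its stop without binding, and the second lid, which I did not try on the jar, is in the blue tray; no verdict was reported.

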